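# Fill the warming plate and turn up its heat wheel

### The job

Move the three pastry bars from the sloping cooling stand to the three empty outlines on the warming plate's mat, one bar lying flat and square in each, any bar in any outline, so that with the bar already there they make a neat two-by-two grid; set them down gently, without dropping them. Then roll the plate's ridged heat wheel towards the robot until its white ridge is in line with the green marks beside it. Leave the bar that is already on the mat, the bowl, the jar and the scraper where they are.

Things in the scene. Friction and masses are not known exactly. Their poses are not given: they have to be found in the camera images.
- stand: fixed aluminium cooling stand, 280 mm wide (y), left or right of the warming plate. Origin on the table under its middle. Its sheet (150 mm long, 8 thick) rises 30 degrees towards +x (away from the robot); the sheet's mid-plane is 75 mm above the origin; slope normal (-0.5, 0, 0.866). A lip at the low edge stands 12 mm above the sheet. Three bars lie on it, about 88 mm apart along y, nothing between.
- bar1_center (a point): centre (half-way up) of a golden-brown baked pastry bar with a dark glaze stripe: 80 mm long (its x), 36 mm wide (its y), 32 mm high (its z), rigid, about 100 g, its two ends alike. At the start it lies on the sloping stand, long side up and down the slope, its lower end at the lip.
- bar2_center (a point): centre (half-way up) of a golden-brown baked pastry bar with a dark glaze stripe: 80 mm long (its x), 36 mm wide (its y), 32 mm high (its z), rigid, about 100 g, its two ends alike. At the start it lies on the sloping stand, long side up and down the slope, its lower end at the lip.
- bar3_center (a point): centre (half-way up) of a golden-brown baked pastry bar with a dark glaze stripe: 80 mm long (its x), 36 mm wide (its y), 32 mm high (its z), rigid, about 100 g, its two ends alike. At the start it lies on the sloping stand, long side up and down the slope, its lower end at the lip.
- warmer: fixed black warming plate with a steel rim and a pale printed mat, 230 x 250 mm. Origin on the table; z up, x away from the robot, y to the left. The mat's flat top is 45 mm above the table. Four brown outlines (92 x 48 mm) are printed on it in two rows of two, 95 mm apart along x and 88 mm along y. The heat wheel's housing is at its near (-x) edge.
- spot_a (a point): near right printed outline on the mat: this point lies 16 mm above the mat, in the middle of the outline, which is where the centre of a bar lying in it comes. Axes as the warming plate's; the bar's long side lies along x. Empty at the start.
- spot_b (a point): near left printed outline on the mat: this point lies 16 mm above the mat, in the middle of the outline, which is where the centre of a bar lying in it comes. Axes as the warming plate's; the bar's long side lies along x. Empty at the start.
- spot_c (a point): far right printed outline on the mat: this point lies 16 mm above the mat, in the middle of the outline, which is where the centre of a bar lying in it comes. Axes as the warming plate's; the bar's long side lies along x. Empty at the start.
- spot_d (a point): far left printed outline on the mat: this point lies 16 mm above the mat, in the middle of the outline, which is where the centre of a bar lying in it comes. Axes as the warming plate's; the bar's long side lies along x. Already holds a bar at the start.
- done_bar_center (a point): centre of the bar that already lies in the far left outline; same size as the others; to be left alone.
- wheel_top (a point): topmost point of the rim of the black heat wheel with grey ridges and one wider white ridge, in line with the green marks (fixed to the plate, axes as the plate's). The wheel's axle is level, along y, 36 mm below; the wheel is 26 mm wide, 72 mm across, and stands 22 mm above the housing's two cheeks, each with a green mark across its top.
- wheel (a joint): angle of the heat wheel in rad: 0 with its white ridge at the top, level with the green marks; negative with the ridge on the far side (+x). Starts between -0.95 and -0.5; drawing a fingertip pressed with some 5 N on its top towards the robot (-x) turns it positive, 36 mm of rim per rad. Range -1.15 to 0.7, slight friction (0.5 N at the rim), no stop at 0, stays where left.
- bowl: steel bowl, 130 mm across, 60 mm high; bystander. Origin: centre of its underside.
- jar: jar with an orange cap, 68 mm across, 100 mm high; bystander. Origin: centre of its underside.
- scraper: flat red plastic dough scraper, 110 x 75 x 6 mm with a 12 mm thick grip along one long edge, lying on the table; bystander. Origin: centre of its underside.
Mind the look-alikes: they are no part of the job. What is shaped like the part that bears bar3_center but purple is not meant.

How it is judged:
By the outcome, as a careful person would: the job done as asked, in the order asked, and still so for the second after the job is handed in, with the robot touching nothing.
It also fails if it takes over 72 s, if anything falls off the work surface, if the arm or the gripper's body presses on something with over 40 N, if the wrist force passes 120 N, or if a joint passes its speed limit or range.

### The arm

A 6-joint arm with a two-finger parallel gripper is mounted at the origin on the work surface. World frame = base frame: x ahead of the robot, y to its left, z up, the work surface at z = 0. Lengths are in m, angles in degrees, forces in N, time in s.
With the tool pointing down it reaches from about 0.375 to 0.75 m from the base axis. Payload 9 kg.
Tool frame: the origin (TCP) lies where the fingers leave the gripper's body, on its centre line; the fingertips stand 73 mm ahead of it and the grasp point (between the pads) lies 54 mm ahead of it (robot.tip_reach is the distance from the TCP to the fingertips, in m); z points along the fingers, y is the direction in which the jaws open and shut (so a half turn about z gives the same grasp; the last joint's range is limited). The gripper opens to 85 mm and grips with 20 to 120 N. Pads are 22 mm wide; open, the fingers measure 114 mm over their backs; the gripper's body (76 mm by 85 mm) begins 54 mm behind the grasp point. The pads swing forward as they close: fully open they stand 13 mm farther back than shut.
Start: joints at [54.448, 5.964, 5.575, 89.605, 0, 77.527], TCP at [0.235, 0.552, 0.304] pointing down, gripper open.
Joint ranges: [-171.21, 171.21], [-48.23, 106.86], [-62.78, 66.21], [-105.2, 120.99], [-86.42, 89.51], [-180, 180]. Speed limits (degrees/s): [127.2, 127.2, 147.25, 180, 180, 180].

### API

Orientations are given as [roll, pitch, yaw] about the fixed x, y, z axes, in that order (R = Rz(yaw) Ry(pitch) Rx(roll)).
In Python, from plant import robot gives the robot as it stands. Calls block until the motion is done:
- robot.move_pose(position, orientation): joint-space move of the TCP to a pose.
- robot.line_to(position, vel=0.15, rotation=None, guard=None): straight line of the TCP; rotation=None keeps the orientation; vel is the mean speed in m/s. With guard (N) it stops when the force on the tool has changed by that much, and returns True; else False.
- robot.goto_joints(angles): joint-space move.
- robot.set_gripper(opening): finger opening in m; the grip force is fixed at half the most; returns when the fingers have stopped.
- robot.pause(seconds).
- robot.ik(position, orientation): joint angles nearest the present ones, or None.
- robot.observe(): the state.
- robot.grab_frame(name): name is "scene" or "top"; returns the picture (384x512x3 uint8, blue, green, red); there is no depth.
- robot.get_calibration(name): a dict with "vertical_fov" (degrees; the focal length in pixels is half the picture's height over the tangent of half this angle, whatever the lens; pixels are square), "cx", "cy" (the principal point, pixels), "k1" (the pictures are not rectified: a ray, as slopes to the right and down, at radius r is drawn at 1 + k1 r^2 times it, then the intrinsics apply), "rvec" (rotation vector, rad) and "tvec" (3), from world to camera coordinates, as OpenCV has them. Camera axes: x right, y down, z forward; pixel columns grow to the right and rows downward; lengths in m; the calibration is good to about 2 mm. A picture is of the moment at which its call begins. get_calibration takes no time and is no camera call.
A pose or a line that the arm cannot do raises robot.IKError and nothing moves.
- robot.job_done(): hands the job in, once; it reports no verdict.
The state is a dict: "time": time; "q": joint angles; "qvel": joint speeds; "joint_torque": joint torques, N m; "tool_pos": TCP position; "tcp_rot": TCP orientation; "ft_force": force on the tool from outside, world axes, zero at the start; "torque": the same for the moment, N m; "gripper_width": finger opening in m.
Only numpy, scipy, OpenCV 4.12 (cv2) and the standard library are available. Lean on these libraries where they do the work, as an engineer would, in place of code of your own. Each camera call takes 0.05 s, during which the arm holds its last target.

## Working session

There is one attempt and no reset: what is moved stays moved. The work goes in short steps, each a Python script; the robot and the scene stay as the last script left them, time stands still between calls to the robot, and variables do not carry over. Pictures are saved under pics/ and viewed, and the job is handed in when it is done.

```bash
mkdir -p pics; ls; python3 - <<'E'
from plant import robot
import cv2
for n in ("scene","top"):
    f=robot.grab_frame(n); cv2.imwrite(f"pics/{n}0.png",f); c=robot.get_calibration(n); print(n,c)
s=robot.observe();print(s)
E
```

```text
pics
scene {'vertical_fov': 46.6614749521253, 'cx': 263.52420315571123, 'cy': 186.90582299149952, 'k1': -0.15982812852591324, 'rvec': array([ 0.6796022 ,  2.54747961, -1.24233157]), 'tvec': array([ 0.50696999, -0.10988952,  1.63862415])}
top {'vertical_fov': 53.81900645437336, 'cx': 250.7139343217316, 'cy': 188.9228968325018, 'k1': -0.0816186320695604, 'rvec': array([ 2.1553947 , -2.15536086,  0.16782053]), 'tvec': array([-0.00130051,  0.57389697,  1.15396452])}
{'time': 0.1, 'q': array([5.44468817e+01, 5.99454867e+00, 5.53277466e+00, 8.96058667e+01,
       1.14876652e-04, 7.75274653e+01]), 'qvel': array([ 0.01198609, -0.12929142,  0.20355829,  0.01089375,  0.14815556,
        0.03129789]), 'joint_torque': array([ 5.13753737e-03, -5.58207572e+01,  5.04720461e+01,  1.29594613e-02,
       -3.46578790e-04,  1.98529705e-06]), 'tool_pos': array([0.23507126, 0.55180131, 0.30321877]), 'tcp_rot': array([-1.79933980e+02, -1.47206319e-02,  1.56919408e+02]), 'ft_force': array([ 0.46674536, -0.17911953,  0.03143644]), 'torque': array([-0.00244502, -0.01873387,  0.0060951 ]), 'gripper_width': 0.08544640607829578}
```

View pics/scene0.png

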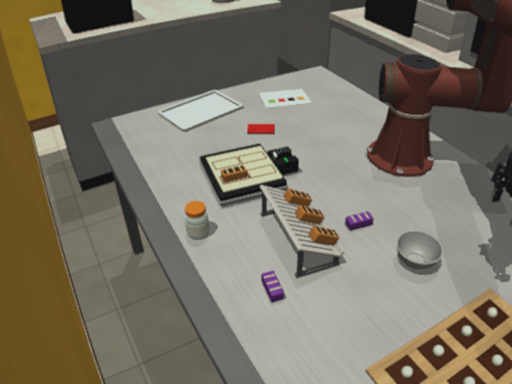

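View pics/top0.png

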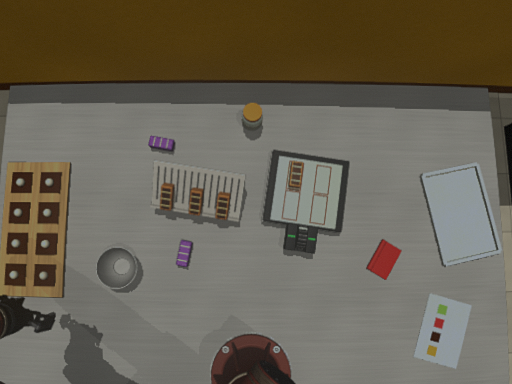

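The scene shows the stand at top-image (198,190) holding three golden-brown bars at (167,196), (196,200) and (223,205). The plate is at (307,190), with its bar at (296,176) and its wheel at (301,238). Two purple look-alikes lie on the table at (161,143) and (184,253); these aren't meant. The golden ones on the sheet fit the description. I'll confirm with an enlarged crop.

```bash
python3 - <<'E'
import cv2,numpy as np
t=cv2.imread("pics/top0.png");s=cv2.imread("pics/scene0.png")
def crop(im,x0,y0,x1,y1,k,name):
    c=cv2.resize(im[y0:y1,x0:x1],None,fx=k,fy=k,interpolation=cv2.INTER_CUBIC)
    for x in range(x0,x1,10):
        if x%20==0: cv2.putText(c,str(x),((x-x0)*k,10),0,.35,(0,0,255),1)
        cv2.line(c,((x-x0)*k,12),((x-x0)*k,16),(0,0,255),1)
    for y in range(y0,y1,10):
        cv2.putText(c,str(y),(0,(y-y0)*k+4),0,.35,(0,0,255),1)
    cv2.imwrite(name,c)
crop(t,255,140,360,260,5,"pics/c_plate.png")
crop(t,140,130,250,270,4,"pics/c_stand.png")
E
```

```text
(no output)
```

View pics/c_plate.png

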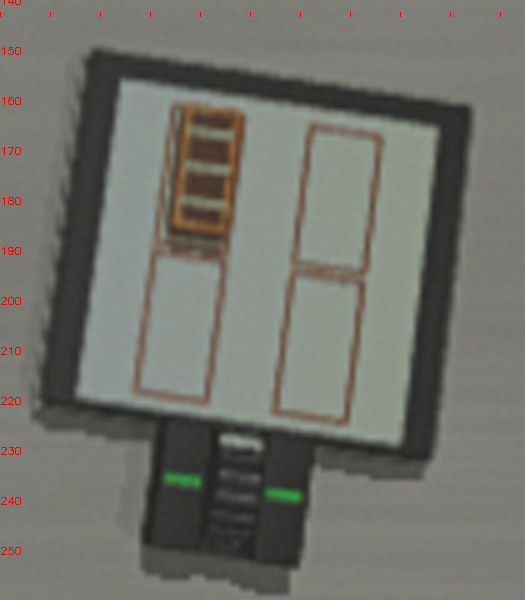

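View pics/c_stand.png

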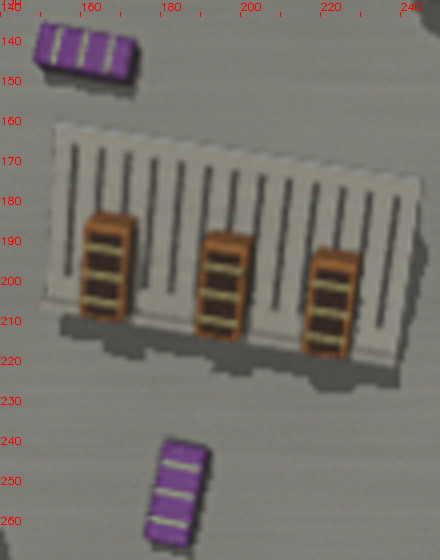

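```bash
cat > h.py <<'E'
import cv2,numpy as np
from scipy.optimize import minimize,least_squares
from scipy.spatial.transform import Rotation as R
from plant import robot
CAL={n:robot.get_calibration(n) for n in("scene","top")}
def proj(P,n):
    c=CAL[n]; f=192/np.tan(np.radians(c["vertical_fov"]/2))
    K=np.array([[f,0,c["cx"]],[0,f,c["cy"]],[0,0,1]]);d=np.array([c["k1"],0,0,0.])
    return cv2.projectPoints(np.asarray(P,float).reshape(-1,3),c["rvec"],c["tvec"],K,d)[0].reshape(-1,2)
def unproj(uv,z,n):
    c=CAL[n]; f=192/np.tan(np.radians(c["vertical_fov"]/2))
    K=np.array([[f,0,c["cx"]],[0,f,c["cy"]],[0,0,1]]);d=np.array([c["k1"],0,0,0.])
    p=cv2.undistortPoints(np.asarray(uv,float).reshape(-1,1,2),K,d).reshape(-1,2)
    Rm=cv2.Rodrigues(c["rvec"])[0]; C=-Rm.T@c["tvec"]
    D=np.c_[p,np.ones(len(p))]@Rm
    return C+D*((z-C[2])/D[:,2])[:,None]
BOX=np.array([[a,b,c] for a in(-.04,.04) for b in(-.018,.018) for c in(-.016,.016)])
def barmask(im):
    hsv=cv2.cvtColor(im,cv2.COLOR_BGR2HSV); h,s,v=cv2.split(hsv)
    return (((h<=20)|(h>175))&(s>95)).astype(np.uint8)
E
python3 - <<'E'
from h import *
# plate fit
c={'c':([(309,125),(381,136),(365,272),(295,264)]),'a':[(293,271),(364,282),(347,424),(274,411)],'b':[(153,252),(226,263),(208,403),(135,391)],'d':[(172,104),(243,113)]}
ctr={'a':(-.0475,-.044),'b':(-.0475,.044),'c':(.0475,-.044),'d':(.0475,.044)}
hl,hw=.0455,.0235
M=[];U=[]
for k in c:
    for (u,v),(sx,sy) in zip(c[k],[(1,1),(1,-1),(-1,-1),(-1,1)]):
        M.append((ctr[k][0]+sx*hl,ctr[k][1]+sy*hw));U.append(((u+.5)/5-.5+255,(v+.5)/5-.5+140))
M=np.array(M);W=unproj(U,.045,"top")[:,:2]
def f(p):
    cs,sn=np.cos(p[2]),np.sin(p[2]);return ((p[3]*M@np.array([[cs,sn],[-sn,cs]])+p[:2])-W).ravel()
r=least_squares(f,[.5,-.1,0,1]);print("plate",r.x,np.degrees(r.x[2]),(r.fun.reshape(-1,2)*1000).round(1).tolist())
np.save("plate.npy",r.x[:3])
for n in("top","scene"):
    im=cv2.imread(f"pics/{n}0.png");m=barmask(im)
    nb,l,st,ce=cv2.connectedComponentsWithStats(m)
    print(n,[(i,st[i].tolist(),ce[i].round(1).tolist()) for i in range(nb) if st[i][4]>20])
E
```

```text
plate [ 0.56343152 -0.1771543  -0.1434137   0.99750749] -8.216999571196363 [[0.5, 0.3], [0.7, 0.1], [-1.5, 0.1], [0.1, 2.0], [0.6, 1.2], [0.9, -0.2], [0.5, -0.4], [-1.1, 0.2], [1.1, -0.4], [1.4, -0.7], [-0.3, -0.6], [-1.2, 0.2], [-0.3, -0.4], [-1.3, -1.4]]
top [(0, [0, 0, 512, 384, 144778], [265.8, 229.8]), (1, [0, 0, 512, 93, 40947], [257.8, 42.2]), (2, [243, 103, 19, 19, 291], [252.1, 111.8]), (6, [289, 161, 15, 28, 157], [296.2, 174.5]), (7, [1, 162, 69, 136, 7501], [34.9, 228.9]), (12, [160, 183, 14, 28, 174], [166.9, 194.7]), (13, [189, 188, 14, 28, 190], [195.8, 199.5]), (17, [215, 192, 15, 28, 182], [222.6, 203.8]), (30, [367, 240, 34, 40, 764], [383.6, 259.2]), (42, [0, 313, 4, 15, 33], [1.0, 319.9]), (43, [434, 318, 10, 11, 74], [438.4, 322.7]), (45, [431, 332, 9, 10, 57], [435.0, 336.6]), (46, [212, 335, 78, 49, 1106], [249.2, 353.5]), (57, [244, 359, 11, 10, 27], [248.8, 364.7]), (59, [234, 360, 5, 15, 30], [236.1, 367.5]), (64, [258, 363, 20, 21, 65], [266.8, 374.4]), (74, [249, 372, 11, 12, 44], [253.5, 378.3]), (77, [233, 375, 20, 9, 82], [244.0, 380.3])]
scene [(0, [0, 0, 512, 384, 160041], [259.5, 181.5]), (2, [450, 0, 34, 20, 196], [464.1, 5.7]), (3, [475, 0, 37, 112, 2637], [498.1, 62.4]), (15, [0, 31, 101, 353, 17680], [32.9, 262.5]), (24, [389, 57, 89, 57, 3411], [432.3, 87.8]), (25, [383, 63, 4, 33, 61], [385.2, 77.3]), (36, [368, 110, 65, 66, 2884], [402.2, 146.0]), (37, [247, 124, 28, 10, 271], [260.6, 128.5]), (39, [221, 165, 27, 18, 273], [233.6, 174.2]), (41, [284, 188, 40, 36, 652], [303.0, 206.5]), (42, [185, 201, 20, 17, 280], [194.7, 208.7]), (43, [309, 226, 30, 19, 381], [323.0, 235.4]), (44, [366, 289, 146, 95, 7755], [456.2, 348.6])]
```

```bash
cat > fit.py <<'E'
from h import *
K=6
def target(n,im,roi):
    x0,y0,x1,y1=roi
    m=barmask(cv2.resize(im[y0:y1,x0:x1],None,fx=K,fy=K,interpolation=cv2.INTER_CUBIC))
    m=cv2.morphologyEx(m,cv2.MORPH_CLOSE,np.ones((K*3+1,K*3+1),np.uint8),borderType=cv2.BORDER_CONSTANT,borderValue=0)
    m=cv2.morphologyEx(m,cv2.MORPH_OPEN,np.ones((K*3,K*3),np.uint8))
    return m
def render(boxes,n,roi):
    x0,y0,x1,y1=roi; m=np.zeros(((y1-y0)*K,(x1-x0)*K),np.uint8)
    for B in boxes:
        p=((proj(B,n)-[x0,y0]+.5)*K-.5).astype(np.float32)
        h=cv2.convexHull(p); cv2.fillConvexPoly(m,np.round(h*16).astype(np.int32),1,cv2.LINE_8,4)
    return m
def iou(a,b): return (a&b).sum()/(a|b).sum()
def fit(boxf,p0,steps,T,rois):
    def cost(p):
        B=boxf(p); return -sum(iou(render(B,n,rois[n]),T[n]) for n in T)
    s=np.vstack([p0]+[p0+np.eye(len(p0))[i]*steps[i] for i in range(len(p0))])
    r=minimize(cost,p0,method="Nelder-Mead",options=dict(initial_simplex=s,maxiter=3000,xatol=1e-5,fatol=1e-5))
    r2=minimize(cost,r.x,method="Nelder-Mead",options=dict(initial_simplex=np.vstack([r.x]+[r.x-np.eye(len(p0))[i]*steps[i]*.4 for i in range(len(p0))]),maxiter=3000,xatol=1e-5,fatol=1e-5))
    return r2
E
cat > run1.py <<'E'
from fit import *
im={n:cv2.imread(f"pics/{n}0.png") for n in("top","scene")}
# done bar, flat
pl=np.load("plate.npy")
rois={"top":(280,152,312,198),"scene":(215,158,254,190)}
T={n:target(n,im[n],rois[n]) for n in rois}
flat=lambda p:[BOX@R.from_euler("z",p[2]).as_matrix().T+[p[0],p[1],.061]]
c,s=np.cos(pl[2]),np.sin(pl[2]); d0=pl[:2]+[c*.0475-s*.044,s*.0475+c*.044]
for sel in(("top",),("scene",),("top","scene")):
    r=fit(flat,np.array([*d0,pl[2]]),[.005,.005,.05],{n:T[n] for n in sel},rois);print("done",sel,r.x.round(4),"printed",d0.round(4),r.fun)
rois={"top":(150,172,240,228),"scene":(276,180,346,252)}
T={n:target(n,im[n],rois[n]) for n in rois}
def boxes(p): # x,y,z,yaw of stand mid bar; per-bar y offs; per-bar s
    out=[]
    Rs=R.from_euler("z",p[2]).as_matrix()@R.from_euler("y",-30,degrees=True).as_matrix()
    for i in range(3):
        q=np.array([p[3+2*i],p[4+2*i]]); out.append(BOX@Rs.T+[q[0],q[1],p[0+0] if 0 else .076])
    return out
tc=unproj([(166.5,196),(196,200.5),(222.5,205)],.08,"top")[:,:2];print("init",tc)
for sel in(("top",),("scene",),("top","scene")):
    r=fit(boxes,np.array([0,0,-.143,*tc.ravel()]),[.001,.001,.05]+[.006]*6,{n:T[n] for n in sel},rois)
    print(sel,np.degrees(r.x[2]),r.x[3:].reshape(3,2).round(4).tolist(),r.fun)
np.save("bars.npy",np.array([r.x[2],*r.x[3:]]))
for n in rois:
    m=render(boxes(r.x),n,rois[n]);x0,y0,x1,y1=rois[n]
    v=cv2.resize(im[n][y0:y1,x0:x1],None,fx=K,fy=K,interpolation=cv2.INTER_CUBIC)
    for a,col in((m,(0,255,0)),(T[n],(255,0,0))):
        cv2.drawContours(v,cv2.findContours(a,0,1)[0],-1,col,1)
    cv2.imwrite(f"pics/fit_{n}.png",v)
E
python3 run1.py
```

```text
done ('top',) [ 0.6188 -0.1419 -0.1573] printed [ 0.6167 -0.1404] -0.2633405990150965
done ('scene',) [ 0.6173 -0.1376 -0.1995] printed [ 0.6167 -0.1404] -0.8218488638886833
done ('top', 'scene') [ 0.616  -0.1408 -0.1553] printed [ 0.6167 -0.1404] -1.0797095747395309
init [[0.54624975 0.2558533 ]
 [0.53260418 0.16553643]
 [0.5189761  0.08489988]]
('top',) -7.16026329765626 [[0.5444, 0.2551], [0.5323, 0.1667], [0.5191, 0.0849]] -0.5676304257350601
('scene',) 1.5115908589684213 [[0.541, 0.2528], [0.5269, 0.1628], [0.5182, 0.085]] -0.831477573743995
('top', 'scene') -4.791282092972748 [[0.543, 0.255], [0.53, 0.1669], [0.518, 0.0853]] -1.371083221599105
```

```bash
python3 -c "
import cv2,numpy as np
a=cv2.imread('pics/fit_top.png');b=cv2.imread('pics/fit_scene.png');print(a.shape,b.shape)
b=cv2.resize(b,None,fx=.6,fy=.6)
c=np.zeros((a.shape[0]+b.shape[0],max(a.shape[1],b.shape[1]),3),np.uint8);c[:a.shape[0],:a.shape[1]]=a;c[a.shape[0]:,:b.shape[1]]=b;cv2.imwrite('pics/fitc.png',c)"
```

```text
(336, 540, 3) (432, 420, 3)
```

View pics/fitc.png

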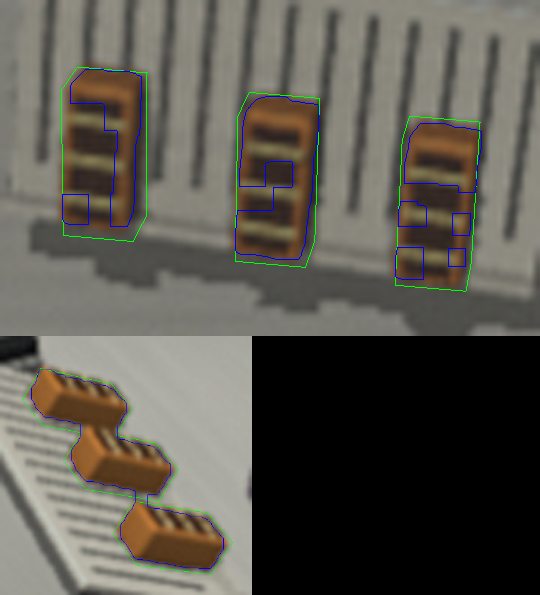

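```bash
python3 - <<'E'
s=open('fit.py').read()
a=s.index("    m=cv2.morphologyEx(m,cv2.MORPH_CLOSE"); b=s.index("    return m\ndef render")
s=s[:a]+'''    nb,l,st,ce=cv2.connectedComponentsWithStats(m); o=np.zeros_like(m)
    for i in range(1,nb):
        if st[i][4]>12*K*K:
            cv2.fillConvexPoly(o,cv2.convexHull(np.argwhere(l==i)[:,::-1].astype(np.int32)),1)
    m=o
'''+s[b:]
open('fit.py','w').write(s)
h=open('h.py').read().replace("s>95","s>105");open('h.py','w').write(h)
E
python3 run1.py; python3 -c "
import cv2,numpy as np
a=cv2.imread('pics/fit_top.png');b=cv2.imread('pics/fit_scene.png')
b=cv2.resize(b,None,fx=.6,fy=.6)
c=np.zeros((a.shape[0]+b.shape[0],max(a.shape[1],b.shape[1]),3),np.uint8);c[:a.shape[0],:a.shape[1]]=a;c[a.shape[0]:,:b.shape[1]]=b;cv2.imwrite('pics/fitc2.png',c)"
```

```text
done ('top',) [ 0.6167 -0.1416 -0.1499] printed [ 0.6167 -0.1404] -0.9123781911894983
done ('scene',) [ 0.6166 -0.1398 -0.2799] printed [ 0.6167 -0.1404] -0.8521908763505402
done ('top', 'scene') [ 0.6164 -0.1416 -0.1498] printed [ 0.6167 -0.1404] -1.754605503058455
init [[0.54624975 0.2558533 ]
 [0.53260418 0.16553643]
 [0.5189761  0.08489988]]
('top',) -7.667177132856537 [[0.5462, 0.2546], [0.5316, 0.1674], [0.5189, 0.0855]] -0.85182102995888
('scene',) -3.950862328617019 [[0.5435, 0.2524], [0.5266, 0.158], [0.5181, 0.0877]] -0.8657527821600648
('top', 'scene') -8.003723846883569 [[0.5447, 0.2545], [0.5298, 0.1664], [0.5177, 0.0865]] -1.6623628101737258
```

View pics/fitc2.png

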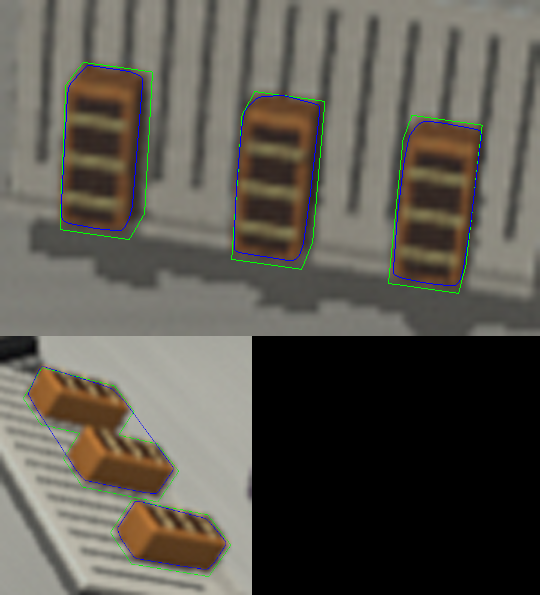

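```bash
python3 - <<'E'
from h import *
px=lambda u,v:((u+.5)/4-.5+140,(v+.5)/4-.5+130)
hi=unproj([px(55,122),px(422,180)],.116,"top")[:,:2]
lo=unproj([px(44,305),px(394,366)],.045,"top")[:,:2]
for n,e in(("hi",hi),("lo",lo)):
    d=e[1]-e[0];print(n,e.round(4).tolist(),np.linalg.norm(d),np.degrees(np.arctan2(d[0],-d[1])),e.mean(0))
print("low-high",np.linalg.norm(hi.mean(0)-lo.mean(0)))
b=np.load("bars.npy");print(robot.tip_reach, np.degrees(b[0]))
yaw=np.radians(-8.0);X=np.array([np.cos(yaw),np.sin(yaw)]);Y=np.array([-X[1],X[0]])
for e in (hi,lo):print("mid stand",(e.mean(0)@X).round(4),(e.mean(0)@Y).round(4))
for p in b[1:].reshape(3,2):print(p@X,p@Y)
for p in ((.5462,.2546),(.5316,.1674),(.5189,.0855)):print(p@X,p@Y)
def rot(yaw,tilt,flip):
    Z=R.from_euler("z",yaw,degrees=True); s=np.sin(np.radians(tilt));c=np.cos(np.radians(tilt))
    z=np.array([s,0,-c]);y=np.array([0,-1 if not flip else 1,0]);M=Z.as_matrix()@np.c_[np.cross(y,z),y,z]
    return R.from_matrix(M).as_euler("xyz",degrees=True)
for fl in(0,1):
    for nm,p,t in(("pick1",(.545,.2545,.076),30),("pick3",(.518,.086,.076),30),("c",(.604,-.227,.061),0),("a",(.51,-.214,.061),0)):
        o=rot(-8,t,fl);z=R.from_euler("xyz",o,degrees=True).as_matrix()[:,2]
        q=robot.ik(list(np.array(p)-z*.063),list(o));print(fl,nm,o.round(1),None if q is None else np.round(q,0))
E
```

```text
hi [[0.65, 0.2912], [0.6061, 0.0164]] 0.2782861390866723 -9.072213433232184 [0.62802576 0.15380739]
lo [[0.5193, 0.3123], [0.4721, 0.038]] 0.2782937440313819 -9.760610508589934 [0.49571046 0.17514644]
low-high 0.13402497296421192
0.0726 -8.003723846883569
mid stand 0.6005 0.2397
mid stand 0.4665 0.2424
0.5039732770562253 0.3278371529753523
0.5014516569741279 0.2385089481429007
0.5005902455014487 0.15772946004381225
0.5054509476422131 0.32813859804599155
0.5031289282423037 0.23975529517770966
0.5019508007379153 0.15688484196558222
0 pick1 [180. -30.  -8.] [  19.  -22.  -43.   42.  -13. -156.]
0 pick3 [180. -30.  -8.] None
0 c [180.   0.  -8.] [-32.  16.  -2.  72.   0. 156.]
0 a [180.   0.  -8.] [-36.   1. -19.  71.   0. 152.]
1 pick1 [180.  30. 172.] [ 19. -22. -43.  42. -13.  24.]
1 pick3 [180.  30. 172.] None
1 c [180.   0. 172.] [-32.  16.  -2.  72.   0. -24.]
1 a [180.   0. 172.] [-36.   1. -19.  71.   0. -28.]
```

```bash
cat >> h.py <<'E'
def rot(yaw,tilt,flip=1):
    Z=R.from_euler("z",yaw,degrees=True); s=np.sin(np.radians(tilt));c=np.cos(np.radians(tilt))
    z=np.array([s,0,-c]);y=np.array([0,-1 if not flip else 1,0]);M=Z.as_matrix()@np.c_[np.cross(y,z),y,z]
    return M,R.from_matrix(M).as_euler("xyz",degrees=True)
E
python3 - <<'E'
from h import *
YS=-9.2;YP=-8.2
n=R.from_euler("z",YS,degrees=True).apply([-.5,0,.8660254])
pl=np.load("plate.npy")[:2];Zp=R.from_euler("z",YP,degrees=True)
for nm,p in(("1",(.5455,.2545,.076)),("2",(.531,.167,.076)),("3",(.5185,.086,.076))):
  for t in(30,25,20,15,10):
    M,o=rot(YS,t)
    for d in(0,.06):
        g=np.array(p)+n*(.008+d);q=robot.ik(list(g-M[:,2]*.054),list(o));print(nm,t,d,None if q is None else np.round(q,0))
for nm,off in(("a",(-.0475,-.044)),("b",(-.0475,.044)),("c",(.0475,-.044))):
  w=Zp.apply([*off,0])+[*pl,.061];print(nm,w.round(4))
  for t in(0,-5,-10,-15,-20):
    M,o=rot(YP,t)
    q=robot.ik(list(w+[0,0,.008]-M[:,2]*.054),list(o));q2=robot.ik(list(w+[0,0,.088]-M[:,2]*.054),list(o));print(nm,t,None if q is None else np.round(q,0),None if q2 is None else np.round(q2))
E
```

```text
1 30 0 [ 19. -21. -42.  42. -14.  25.]
1 30 0.06 [ 21. -28. -42.  50. -15.  27.]
1 25 0 [ 18. -17. -37.  47. -11.  25.]
1 25 0.06 [ 20. -23. -37.  54. -12.  27.]
1 20 0 [ 17. -12. -32.  52.  -9.  25.]
1 20 0.06 [ 18. -19. -32.  59.  -9.  26.]
1 15 0 [ 16.  -7. -27.  57.  -6.  24.]
1 15 0.06 [ 17. -14. -27.  64.  -7.  26.]
1 10 0 [ 15.  -3. -21.  62.  -4.  24.]
1 10 0.06 [ 16.  -8. -21.  68.  -4.  25.]
2 30 0 [  9. -35. -53.  44.  -9.  16.]
2 30 0.06 [ 10. -43. -52.  53. -10.  17.]
2 25 0 [  8. -29. -47.  48.  -7.  16.]
2 25 0.06 [  9. -37. -46.  57.  -8.  17.]
2 20 0 [  7. -23. -41.  53.  -5.  15.]
2 20 0.06 [  8. -31. -41.  61.  -6.  16.]
2 15 0 [  6. -18. -35.  58.  -4.  15.]
2 15 0.06 [  7. -24. -35.  65.  -4.  16.]
2 10 0 [  5. -12. -30.  62.  -3.  14.]
2 10 0.06 [  6. -18. -30.  69.  -3.  15.]
3 30 0 [ -3. -48. -60.  48.  -3.   5.]
3 30 0.06 None
3 25 0 [ -3. -40. -54.  51.  -2.   5.]
3 25 0.06 [ -3. -48. -53.  60.  -3.   6.]
3 20 0 [ -4. -32. -47.  55.  -2.   5.]
3 20 0.06 [ -3. -40. -47.  63.  -2.   5.]
3 15 0 [ -4. -25. -41.  59.  -1.   5.]
3 15 0.06 [ -4. -33. -41.  67.  -1.
[... 512 characters left out ...]
71.   0. -19.] [-28.  -5. -16.  79.   0. -19.]
b -5 [-27.   4. -15.  75.  -2. -18.] [-27.   2.  -9.  84.  -2. -18.]
b -10 [-26.  11.  -9.  80.  -3. -17.] [-26.   8.  -3.  88.  -3. -17.]
b -15 [-25.  17.  -3.  85.  -4. -16.] [-25.  14.   3.  93.  -4. -16.]
b -20 [-25.  23.   4.  90.  -6. -15.] [-25.  21.   9.  98.  -6. -15.]
c [ 0.6042 -0.2275  0.061 ]
c 0 [-32.  16.  -2.  72.   0. -24.] [-32.  14.   4.  80.   0. -24.]
c -5 [-31.  22.   5.  78.  -2. -23.] [-31.  20.  11.  86.  -2. -23.]
c -10 [-31.  29.  13.  84.  -4. -22.] [-31.  27.  19.  91.  -4. -22.]
c -15 [-30.  35.  21.  90.  -5. -21.] [-30.  34.  27.  97.  -5. -21.]
c -20 [-29.  42.  30.  96.  -7. -20.] [-29.  41.  36. 104.  -7. -20.]
```

```bash
cat >> h.py <<'E'
YS,YP,T0,H=-9.2,-8.2,22,.006
Xs=np.array([.98714,-.15988,0]);Ys=np.array([.15988,.98714,0]);Ns=R.from_euler("z",YS,degrees=True).apply([-.5,0,.8660254])
BARS={i:Xs*.4965+Ys*y+[0,0,.076] for i,y in((1,.339),(2,.2505),(3,.1662))}
PL=np.load("plate.npy")[:2]
def plate(off): return R.from_euler("z",YP,degrees=True).apply([*off,0])+[*PL,0]
SPOT={"a":(-.0475,-.044),"b":(-.0475,.044),"c":(.0475,-.044)}
def st(msg):
    s=robot.observe();print(msg,round(s["time"],2),s["tool_pos"].round(4),"F",s["ft_force"].round(1),"w",round(s["gripper_width"],4));return s
def pick(i,open_first=True):
    M,o=rot(YS,T0);o=list(o);g=BARS[i]+Ns*H-M[:,2]*.054
    robot.move_pose(list(g+Ns*.07),o)
    robot.set_gripper(.06)
    st("hover")
    hit=robot.line_to(list(g),vel=.08,guard=8);st(f"down hit={hit}")
    if hit:return False
    robot.set_gripper(.0); s=st("gripped")
    robot.line_to(list(g+Ns*.06),vel=.12); st("lifted")
    return .03<s["gripper_width"]<.042
def place(k,dx=0,dy=0):
    M,o=rot(YP,T0-30);o=list(o);w=plate((SPOT[k][0]+dx,SPOT[k][1]+dy))+[0,0,.061]+[0,0,H]-M[:,2]*.054
    up=np.array([0,0,1.])
    robot.move_pose(list(w+up*.08),o)
    robot.line_to(list(w+up*.008),vel=.12);robot.pause(.15);st("above")
    hit=robot.line_to(list(w-up*.004),vel=.015,guard=2.5);s=st(f"touch={hit} dz={(robot.observe()['tool_pos']-w)[2]*1000:.1f}mm")
    robot.set_gripper(.06);st("open")
    p=s["tool_pos"]
    robot.line_to(list(p+up*.08),vel=.15)
E
python3 - <<'E'
from h import *
print({k:v.round(4) for k,v in BARS.items()})
print(pick(1))
cv2.imwrite("pics/s1.png",robot.grab_frame("scene"));cv2.imwrite("pics/t1.png",robot.grab_frame("top"))
E
python3 -c "
import cv2,numpy as np
a=cv2.imread('pics/s1.png')[120:300,180:400];b=cv2.imread('pics/t1.png')[130:270,130:350]
cv2.imwrite('pics/m1.png',np.vstack([cv2.resize(a,(600,300)),cv2.resize(b,(600,300))]))"
```

```text
{1: array([0.5443, 0.2553, 0.076 ]), 2: array([0.5302, 0.1679, 0.076 ]), 3: array([0.5167, 0.0847, 0.076 ])}
hover 2.0 [0.4868 0.2648 0.1919] F [0.1 0.  0.1] w 0.0601
down hit=False 3.02 [0.5216 0.2591 0.1318] F [-0.1  1.  -0. ] w 0.06
gripped 3.37 [0.5216 0.2593 0.1322] F [-4.3  0.6  6.2] w 0.0354
lifted 4.02 [0.4917 0.2637 0.1825] F [-0.  -0.4 -0.8] w 0.0353
True
```

View pics/m1.png

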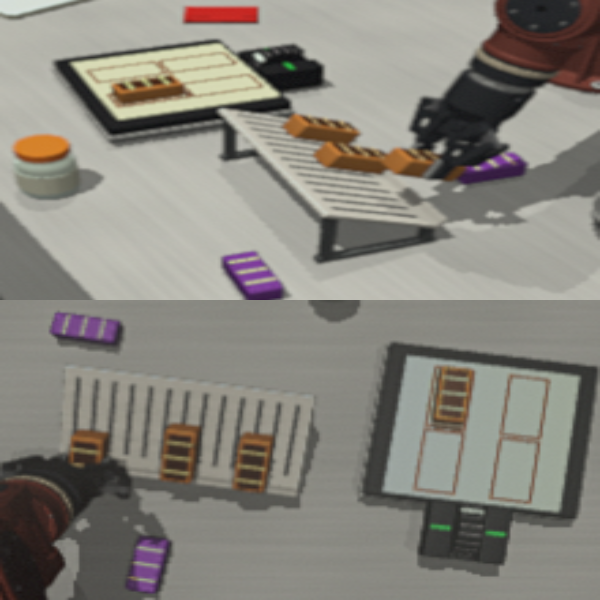

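The bar is held and clear of the stand, and the other two haven't moved. Next I place it in c (far right).

```bash
python3 - <<'E'
from h import *
place("c")
cv2.imwrite("pics/t2.png",robot.grab_frame("top"))
E
python3 -c "
import cv2,numpy as np
b=cv2.imread('pics/t2.png')[145:265,255:365]
cv2.imwrite('pics/m2.png',cv2.resize(b,None,fx=5,fy=5,interpolation=2))"
```

```text
above 6.83 [ 0.6122 -0.2288  0.1297] F [ 0.1 -0.3 -1.3] w 0.0351
touch=True dz=-0.2mm 7.4 [ 0.6116 -0.2285  0.1203] F [ 0.  -0.9  4.9] w 0.0355
open 7.77 [ 0.611  -0.2282  0.1192] F [ 0.4 -0.  -0.4] w 0.0603
```

View pics/m2.png

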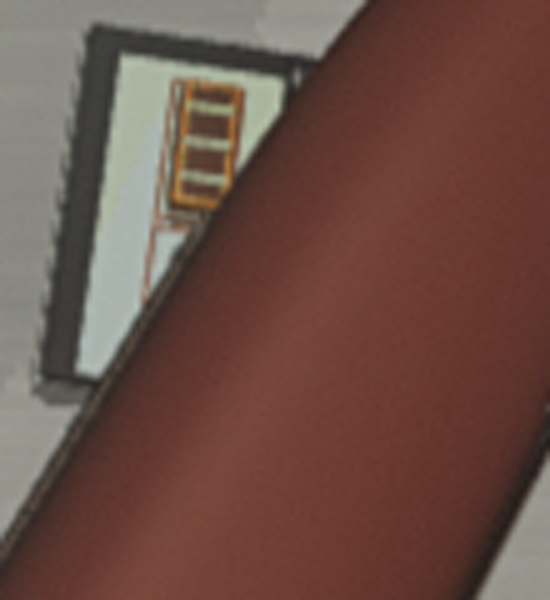

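The arm hides the spot. The touch height was within 0.2 mm of what I predicted. I'll check the placing from over the stand with bar 2 lifted.

```bash
sed -i 's/T0,H=-9.2,-8.2,22,.006/T0,H=-9.2,-8.2,22,.008/' h.py; python3 - <<'E'
from h import *
print(pick(2))
cv2.imwrite("pics/t3.png",robot.grab_frame("top"));cv2.imwrite("pics/s3.png",robot.grab_frame("scene"))
E
cat > chk.py <<'E'
import sys
from fit import *
pl=np.load("plate.npy");k=sys.argv[1]
im={n:cv2.imread(f"pics/{n[0]}{k}.png") for n in("top","scene")}
Q={"a":(-.0475,-.044),"b":(-.0475,.044),"c":(.0475,-.044),"d":(.0475,.044)}
c,s=np.cos(pl[2]),np.sin(pl[2]);A=np.array([[c,-s],[s,c]])
for q in sys.argv[2]:
    d0=pl[:2]+A@Q[q]
    P=proj([[*d0,.061]],"top")[0].astype(int);rois={"top":(P[0]-14,P[1]-21,P[0]+15,P[1]+22)}
    T={n:target(n,im[n],rois[n]) for n in rois}
    flat=lambda p:[BOX@R.from_euler("z",p[2]).as_matrix().T+[p[0],p[1],.061]]
    r=fit(flat,np.array([*d0,pl[2]]),[.005,.005,.05],T,rois)
    print(q,"offset in plate axes mm",(A.T@(r.x[:2]-d0)*1000).round(1),"yaw off",np.degrees(r.x[2]-pl[2]).round(1),r.fun)
v=cv2.resize(im["top"][145:265,255:365],None,fx=5,fy=5,interpolation=2);cv2.imwrite(f"pics/m{k}.png",v)
E
python3 chk.py 3 cd
```

```text
hover 10.27 [0.4722 0.1768 0.1937] F [-0.3 -0.3  0.4] w 0.0598
down hit=False 11.29 [0.5064 0.1719 0.1335] F [-0.   0.6  0.5] w 0.0598
gripped 11.63 [0.5065 0.172  0.1339] F [-3.4 -0.2  6.1] w 0.0352
lifted 12.28 [0.4766 0.1765 0.1843] F [-0.1 -0.9 -1.3] w 0.035
True
c offset in plate axes mm [ 2.4 -0.5] yaw off -2.0 -0.8125577100646353
d offset in plate axes mm [-0.9 -1. ] yaw off 0.2 -0.9177994048097804
```

View pics/m3.png

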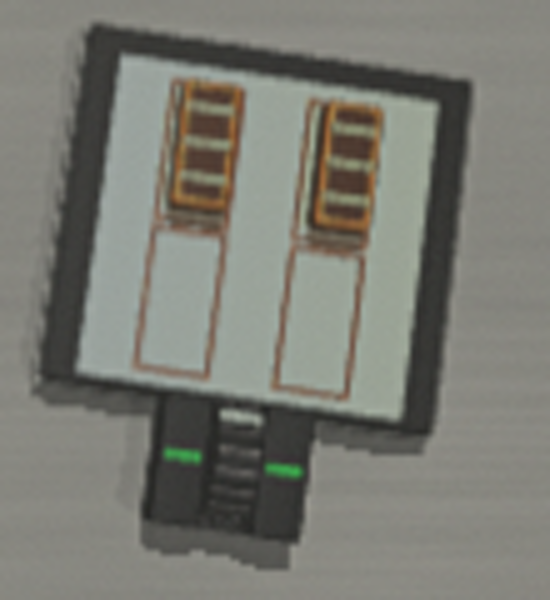

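```bash
cat > ov.py <<'E'
import sys
from h import *
k=sys.argv[1];x0,y0,x1,y1=[int(v) for v in sys.argv[2].split(",")];im=cv2.imread(f"pics/t{k}.png")
S=int(sys.argv[3]);v=cv2.resize(im[y0:y1,x0:x1],None,fx=S,fy=S,interpolation=2)
pl=np.load("plate.npy");A=R.from_euler("z",pl[2])
for q in((-.0475,-.044),(-.0475,.044),(.0475,-.044),(.0475,.044)):
    for hx,hy,z,col in((.04,.018,.077,(255,0,255)),(.046,.024,.045,(255,255,0))):
        P=A.apply([[q[0]+a*hx,q[1]+b*hy,z] for a,b in((1,1),(1,-1),(-1,-1),(-1,1))])+[*pl[:2],0]
        p=((proj(P,"top")-[x0,y0]+.5)*S-.5)
        cv2.polylines(v,[np.round(p*8).astype(np.int32)],True,col,1,cv2.LINE_AA,3)
cv2.imwrite(f"pics/ov{k}.png",v)
E
python3 ov.py 3 280,155,335,228 8
```

```text
(no output)
```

View pics/ov3.png

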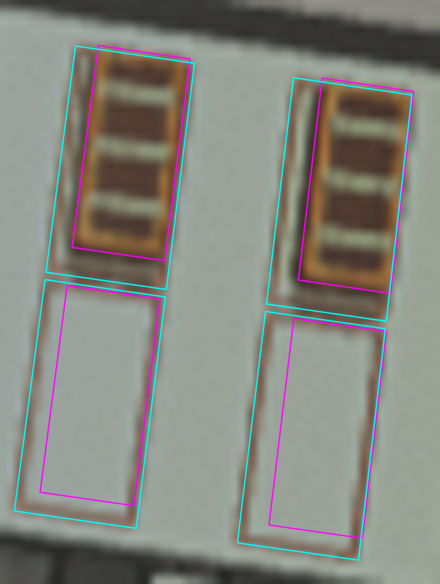

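The overlay shows the bar in c inside its outline, within about 1–2 mm and 1–2° of the ideal. I'll place bar 2 in b.

```bash
python3 - <<'E'
from h import *
place("b",dx=.001)
print(robot.observe()["tcp_rot"],rot(YP,T0-30)[1])
print(pick(3))
print(robot.observe()["tcp_rot"],rot(YS,T0)[1])
cv2.imwrite("pics/t4.png",robot.grab_frame("top"));cv2.imwrite("pics/s4.png",robot.grab_frame("scene"))
E
python3 chk.py 4 bcd;python3 ov.py 4 280,155,335,228 8
```

```text
above 14.44 [ 0.5317 -0.1283  0.1315] F [ 0.3 -0.  -1.4] w 0.0346
touch=True dz=-0.2mm 15.02 [ 0.531  -0.128   0.1223] F [-0.8 -0.3  5.5] w 0.035
open 15.38 [ 0.5305 -0.1278  0.1214] F [ 0.5 -0.1  0.5] w 0.0601
[179.95826385  -8.1284714  171.80468111] [180.   -8.  171.8]
hover 17.44 [0.4586 0.0935 0.1937] F [-0.7  0.1 -1. ] w 0.06
down hit=False 18.47 [0.4929 0.0886 0.1335] F [-0.1  0.4 -0.1] w 0.0599
gripped 18.81 [0.493  0.0886 0.1339] F [-5.   0.6  5.4] w 0.0352
lifted 19.46 [0.4631 0.0933 0.1843] F [ 0.   0.8 -1.1] w 0.0348
True
[-179.99722192   21.97862891  170.80270563] [180.   22.  170.8]
b offset in plate axes mm [ 2.1 -1.8] yaw off -3.2 -0.7796471070988921
c offset in plate axes mm [ 2.6 -1.2] yaw off -1.0 -0.8186218022585849
d offset in plate axes mm [-0.5 -1.4] yaw off 0.3 -0.7846238105018142
```

View pics/ov4.png

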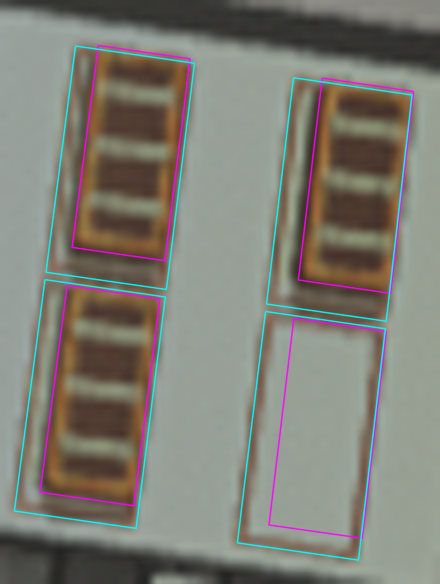

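View pics/s4.png

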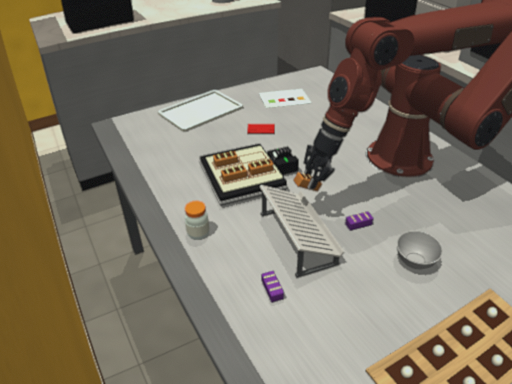

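b sits neatly in its outline. Bar 3 is held, so I'll place it in a.

```bash
python3 - <<'E'
from h import *
place("a",dx=.0)
p=robot.observe()["tool_pos"]
M,o=rot(YP,0)
robot.move_pose([.42,.12,.25],list(o))   # clear the view
robot.set_gripper(0.0)
st("clear")
cv2.imwrite("pics/t5.png",robot.grab_frame("top"));cv2.imwrite("pics/s5.png",robot.grab_frame("scene"))
E
python3 chk.py 5 abcd;python3 ov.py 5 275,150,340,256 6
python3 -c "
import cv2
b=cv2.imread('pics/s5.png')[135:215,190:310]
cv2.imwrite('pics/m5s.png',cv2.resize(b,None,fx=6,fy=6,interpolation=2))"
```

```text
above 21.62 [ 0.5181 -0.2153  0.1316] F [-0.4 -1.  -1.6] w 0.0352
touch=True dz=-0.2mm 22.2 [ 0.5175 -0.215   0.1223] F [0.3 0.7 4.7] w 0.0351
open 22.57 [ 0.517  -0.2146  0.1214] F [-0.1  0.3 -0.3] w 0.0599
clear 25.18 [0.42 0.12 0.25] F [-0.5 -0.1 -1.4] w -0.0001
a offset in plate axes mm [ 2.4 -1.5] yaw off -2.6 -0.7538554784833995
b offset in plate axes mm [ 2.1 -1.9] yaw off -2.6 -0.7787550282948115
c offset in plate axes mm [ 2.4 -1.5] yaw off -2.8 -0.7142088266953713
d offset in plate axes mm [-0.8 -1.5] yaw off 0.9 -0.7836325165517712
```

View pics/ov5.png

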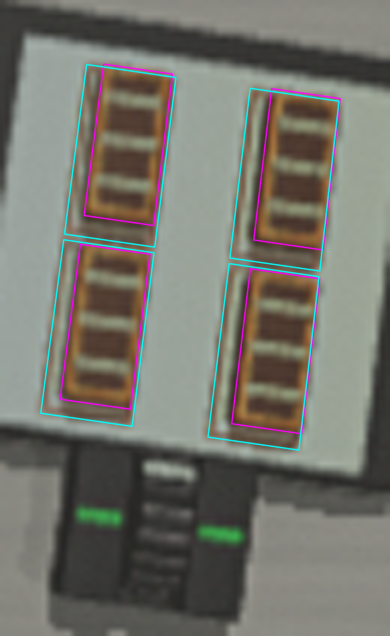

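View pics/m5s.png

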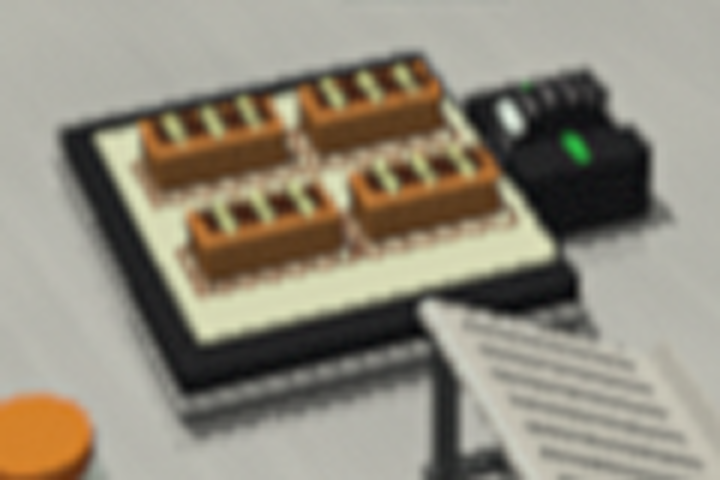

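All four bars lie neatly in their outlines, square to the plate. Next is the heat wheel: I'll locate the marks and the ridge with both cameras.

```bash
cat > wheel.py <<'E'
import sys
from fit import *
k=sys.argv[1]
def green(n):
    im=cv2.imread(f"pics/{n[0]}{k}.png"); x0,y0,x1,y1={"top":(280,225,322,256),"scene":(265,140,305,178)}[n]
    z=cv2.resize(im[y0:y1,x0:x1],None,fx=8,fy=8,interpolation=2);h,s,v=cv2.split(cv2.cvtColor(z,cv2.COLOR_BGR2HSV))
    m=((h>45)&(h<80)&(s>130)&(v>70)).astype(np.uint8);nb,l,st_,c=cv2.connectedComponentsWithStats(m)
    return [(((c[i]+.5)/8-.5+[x0,y0]).round(2).tolist(),int(st_[i][4])) for i in range(1,nb) if st_[i][4]>10]
gt,gs=green("top"),green("scene");print(gt,gs)
E
python3 wheel.py 5
python3 - <<'E'
import cv2
for n,(x0,y0,x1,y1) in {"t":(280,222,322,256),"s":(262,138,306,178)}.items():
    im=cv2.imread(f"pics/{n}5.png")[y0:y1,x0:x1]
    cv2.imwrite(f"pics/w5{n}.png",cv2.resize(im,None,fx=12,fy=12,interpolation=2))
E
```

```text
[([291.25, 235.55], 726), ([311.54, 238.55], 783)] [([285.56, 159.15], 1112)]
```

View pics/w5t.png

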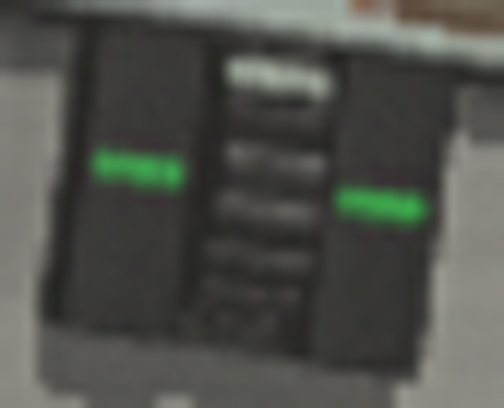

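View pics/w5s.png

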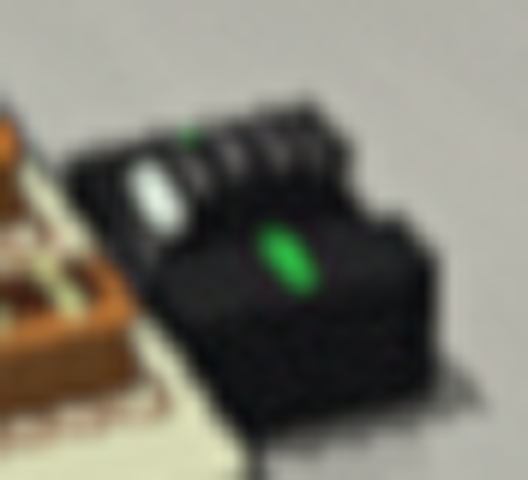

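```bash
cat > wfit.py <<'E'
from h import *
def wfit(ridge_top=None,ridge_scene=None):
    gl_t,gr_t,gl_s=(291.25,235.55),(311.54,238.55),(285.56,159.15)
    f=lambda p:np.r_[proj([p],"top")[0]-gl_t,proj([p],"scene")[0]-gl_s]
    r=least_squares(f,[.45,-.13,.05]);L=r.x;Rr=unproj([gr_t],L[2],"top")[0]
    print("left mark",L.round(4),"res",r.fun.round(2),"right",Rr.round(4),"sep",np.linalg.norm(L-Rr).round(4),"yaw",np.degrees(np.arctan2((L-Rr)[0],-(L-Rr)[1])).round(2))
    m=(L+Rr)/2;top=m+[0,0,.022];ax=top-[0,0,.036]
    X=np.array([np.cos(np.radians(YP)),np.sin(np.radians(YP)),0])
    for n,uv in(("top",ridge_top),("scene",ridge_scene)):
        if uv is None: continue
        g=lambda a:np.linalg.norm(proj([ax+.036*(np.cos(a)*np.array([0,0,1])-np.sin(a)*X)],n)[0]-uv)
        A=np.linspace(-1.15,.7,500);d=[g(a) for a in A];i=int(np.argmin(d));print(n,"angle",A[i].round(3),"miss px",round(d[i],2))
    return top,X
if __name__=="__main__":
    top,X=wfit((303.0,228.3),(275.2,154.2));print(top,np.hypot(*top[:2]), "plate coords",R.from_euler("z",-YP,degrees=True).apply(top-[*PL,0]))
E
python3 wfit.py
```

```text
left mark [ 0.4268 -0.1246  0.0623] res [-0.05  0.06 -0.09 -0.01] right [ 0.4176 -0.187   0.0623] sep 0.063 yaw 171.65
top angle -0.835 miss px 0.03
scene angle -0.861 miss px 0.81
[ 0.42219513 -0.15577665  0.08434841] 0.4500167713740262 plate coords [-0.14284149  0.00101469  0.08434841]
```

Both cameras agree: the wheel's top is at (0.422, -0.156, 0.084) and its angle is about -0.845 rad, so about 30 mm of rim is needed. I'll do this in two strokes, with a look in between.

```bash
cat > stroke.py <<'E'
from h import *
TOP=np.array([.4222,-.1558,.0843]);XP=np.array([np.cos(np.radians(YP)),np.sin(np.radians(YP)),0])
def stroke(a,b):
    M,o=rot(YP,0);g=TOP+[0,0,.0726];up=np.array([0,0,1.])
    robot.move_pose(list(g+XP*a+up*.04),list(o))
    robot.line_to(list(g+XP*a+up*.006),vel=.08);robot.pause(.2)
    hit=robot.line_to(list(g+XP*a-up*.006),vel=.012,guard=4);s=st(f"hit={hit} dz={(robot.observe()['tool_pos']-g)[2]*1000:.1f}")
    if not hit: robot.line_to(list(g+XP*a+up*.04));return False
    robot.pause(.1);s=st("press")
    z=s["tool_pos"][2]
    t=g+XP*b;t[2]=z
    N=3
    for i in range(1,N+1):
        w=g+XP*(a+(b-a)*i/N);w[2]=z;robot.line_to(list(w),vel=.03)
        s=st("drag");F=s["ft_force"][2]
        if i<N: z+=np.clip((F-5)*.0001,-.0005,.0005)
    p=s["tool_pos"];robot.line_to(list(p+up*.04),vel=.1);return True
def look(k):
    M,o=rot(YP,0)
    robot.move_pose([.42,.10,.25],list(o));robot.pause(.1);st("look")
    cv2.imwrite(f"pics/t{k}.png",robot.grab_frame("top"));cv2.imwrite(f"pics/s{k}.png",robot.grab_frame("scene"))
    out=[]
    for n,(x0,y0,x1,y1) in {"t":(280,222,322,256),"s":(262,138,306,178)}.items():
        im=cv2.imread(f"pics/{n}{k}.png")[y0:y1,x0:x1];out.append(cv2.resize(im,None,fx=9,fy=9,interpolation=2))
    h=max(i.shape[0] for i in out);out=[cv2.copyMakeBorder(i,0,h-i.shape[0],0,4,cv2.BORDER_CONSTANT) for i in out]
    cv2.imwrite(f"pics/w{k}.png",np.hstack(out))
E
python3 - <<'E'
from stroke import *
print(stroke(.008,-.008));look(6)
E
```

```text
hit=True dz=-2.3 27.85 [ 0.4303 -0.1569  0.1546] F [-0.1  1.   5. ] w 0.0003
press 27.95 [ 0.4303 -0.1569  0.1545] F [ 0.2 -0.2  5.9] w 0.0003
drag 28.27 [ 0.4246 -0.1562  0.1546] F [-0.   0.3  3.5] w -0.0001
drag 28.59 [ 0.4194 -0.1554  0.1545] F [-0.1 -0.4  5.3] w -0.0003
drag 28.92 [ 0.414  -0.1546  0.1545] F [-1.   0.3  5.5] w 0.0001
True
look 30.58 [0.4201 0.0989 0.2494] F [-0.2 -0.7 -0.9] w 0.0001
```

View pics/w6.png

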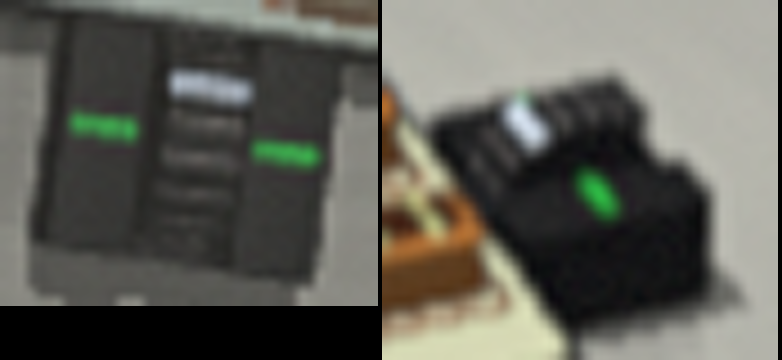

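```bash
python3 - <<'E'
from wfit import *
wfit((303.0,231.3),(277.4,151.3))
E
```

```text
left mark [ 0.4268 -0.1246  0.0623] res [-0.05  0.06 -0.09 -0.01] right [ 0.4176 -0.187   0.0623] sep 0.063 yaw 171.65
top angle -0.501 miss px 0.05
scene angle -0.505 miss px 0.2
```

```bash
python3 - <<'E'
from stroke import *
print(stroke(.0095,-.0095));look(7)
E
```

```text
hit=True dz=-2.4 33.19 [ 0.4318 -0.1572  0.1545] F [0.9 0.2 4.4] w 0.0001
press 33.29 [ 0.4317 -0.1572  0.1545] F [ 0.5 -0.1  5.5] w -0.0
drag 33.64 [ 0.4252 -0.1562  0.1546] F [-0.6  0.5  4.4] w -0.0
drag 34.0 [ 0.4188 -0.1553  0.1545] F [-0.9  0.9  6.4] w -0.0001
drag 34.36 [ 0.4124 -0.1543  0.1544] F [-0.9  1.1  3.4] w 0.0004
True
look 36.02 [0.4201 0.0989 0.2494] F [-0.8 -0.3  0.2] w 0.0003
```

View pics/w7.png

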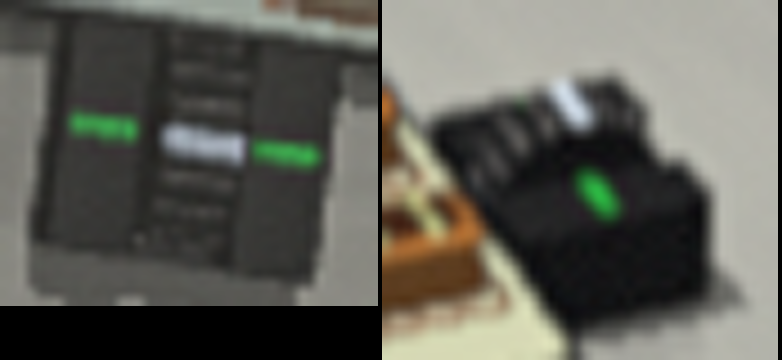

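```bash
cat > ridge.py <<'E'
from wfit import *
import sys
def ridge(k):
    out=[]
    for n,(x0,y0,x1,y1) in {"t":(297,228,308,245),"s":(272,142,292,158)}.items():
        z=cv2.resize(cv2.imread(f"pics/{n}{k}.png")[y0:y1,x0:x1],None,fx=8,fy=8,interpolation=2)
        h,s,v=cv2.split(cv2.cvtColor(z,cv2.COLOR_BGR2HSV)); g=z[:,:,0].astype(float)
        th=.6*np.percentile(g,99.5) if n=="t" else 175
        m=((g>th)).astype(np.uint8)
        if n=="s": m&=((z[:,:,0]>=z[:,:,2]+5)).astype(np.uint8)
        nb,l,st_,c=cv2.connectedComponentsWithStats(m)
        i=1+int(np.argmax(st_[1:,4]));out.append(tuple((c[i]+.5)/8-.5+[x0,y0]));print(n,out[-1],st_[i])
    return out
wfit(*ridge(sys.argv[1]))
E
python3 ridge.py 6;python3 ridge.py 7
```

```text
t (np.float64(302.9274276859504), np.float64(231.21022727272728)) [  15   15   73   29 1452]
s (np.float64(277.38538338658145), np.float64(151.16693290734824)) [ 33  58  30  37 626]
left mark [ 0.4268 -0.1246  0.0623] res [-0.05  0.06 -0.09 -0.01] right [ 0.4176 -0.187   0.0623] sep 0.063 yaw 171.65
top angle -0.509 miss px 0.03
scene angle -0.497 miss px 0.09
t (np.float64(302.2744152970923), np.float64(237.44943109987358)) [  10   63   72   34 1582]
s (np.float64(282.34399920255186), np.float64(148.75986842105263)) [ 70  39  32  38 627]
left mark [ 0.4268 -0.1246  0.0623] res [-0.05  0.06 -0.09 -0.01] right [ 0.4176 -0.187   0.0623] sep 0.063 yaw 171.65
top angle 0.04 miss px 0.13
scene angle 0.044 miss px 0.18
```

```bash
python3 - <<'E'
from wfit import *
top,X=wfit()
for n in("top","scene"):
    c=CAL[n];print(n,"cam",(-cv2.Rodrigues(c["rvec"])[0].T@c["tvec"]).round(3))
    for dz in(0,-.002):
      for a in(0,.04):
        ax=top+[0,0,dz]-[0,0,.036];print(n,dz,a,proj([ax+.036*(np.cos(a)*np.array([0,0,1])-np.sin(a)*X)],n)[0].round(2))
E
```

```text
left mark [ 0.4268 -0.1246  0.0623] res [-0.05  0.06 -0.09 -0.01] right [ 0.4176 -0.187   0.0623] sep 0.063 yaw 171.65
top cam [0.407 0.016 1.223]
top 0 0 [302.46 236.98]
top 0 0.04 [302.4  237.46]
top -0.002 0 [302.36 236.99]
top -0.002 0.04 [302.3  237.47]
scene cam [1.117 0.925 0.922]
scene 0 0 [281.96 149.02]
scene 0 0.04 [282.34 148.95]
scene -0.002 0 [281.95 149.51]
scene -0.002 0.04 [282.33 149.43]
```

The ridge is 0.04 rad (1.4 mm) past the marks, and both cameras agree. There's time to spare, so I'll trim it back with a small stroke.

```bash
python3 - <<'E'
from stroke import *
print(stroke(-.0008,.0008));look(8)
E
python3 ridge.py 8; python3 chk.py 8 abcd
```

```text
hit=True dz=-2.3 38.62 [ 0.4216 -0.1557  0.1546] F [-0.4  0.4  4.9] w -0.0002
press 38.73 [ 0.4215 -0.1557  0.1545] F [0.9 0.1 5.1] w 0.0004
drag 38.98 [ 0.422  -0.1559  0.1546] F [ 1.2 -0.3  2.8] w -0.0004
drag 39.23 [ 0.4226 -0.1559  0.1545] F [ 0.2 -0.7  4.8] w -0.0003
drag 39.48 [ 0.4231 -0.156   0.1545] F [-0.2  0.4  5.3] w -0.0001
True
look 41.15 [0.4202 0.0989 0.2494] F [-0.1 -0.1  0.1] w -0.0001
t (np.float64(302.3312804136253), np.float64(236.96259124087592)) [  10   59   72   34 1644]
s (np.float64(282.13384615384615), np.float64(148.99923076923076)) [ 68  42  34  36 650]
left mark [ 0.4268 -0.1246  0.0623] res [-0.05  0.06 -0.09 -0.01] right [ 0.4176 -0.187   0.0623] sep 0.063 yaw 171.65
top angle -0.001 miss px 0.13
scene angle 0.018 miss px 0.01
a offset in plate axes mm [ 2.  -2.2] yaw off -2.7 -0.7545888522826598
b offset in plate axes mm [ 2.8 -1.2] yaw off -1.8 -0.7846886649178517
c offset in plate axes mm [ 2.1 -1.7] yaw off -3.3 -0.7153897849462365
d offset in plate axes mm [ 0.2 -1.4] yaw off 0.1 -0.7829356669173446
```

View pics/w8.png

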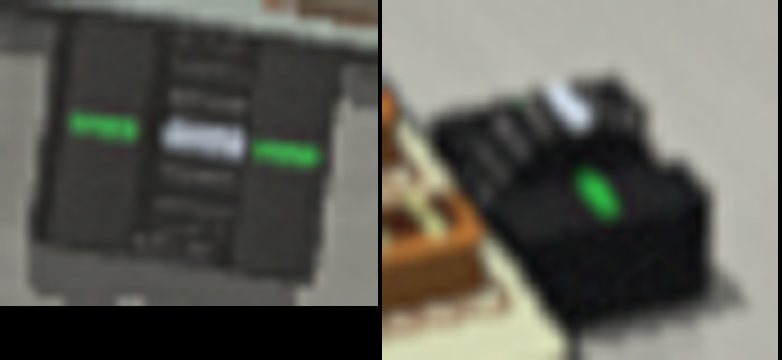

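View pics/t8.png

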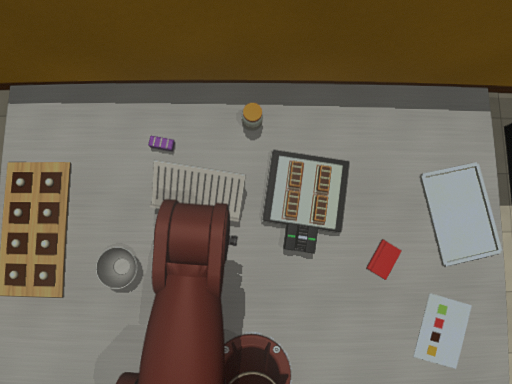

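The wheel is aligned (-0.001 and +0.018 rad). Before handing in, I want a direct check of the 2–3° bar yaw that the silhouette fit keeps hinting at, using a top view rectified to the plate's axes at bar-top height.

```bash
python3 - <<'E'
from h import *
pl=np.load("plate.npy");A=R.from_euler("z",pl[2])
S=2500 # px/m -> 2.5px/mm
xs=np.linspace(.11,-.11,550);ys=np.linspace(.1,-.1,500)
gx,gy=np.meshgrid(xs,ys,indexing="ij")
P=A.apply(np.c_[gx.ravel(),gy.ravel(),np.full(gx.size,.077)])+[*pl[:2],0]
uv=proj(P,"top").astype(np.float32).reshape(550,500,2)
im=cv2.remap(cv2.imread("pics/t8.png"),uv[...,0],uv[...,1],cv2.INTER_CUBIC)
for q,(a,b) in{"a":(-.0475,-.044),"b":(-.0475,.044),"c":(.0475,-.044),"d":(.0475,.044)}.items():
    r0=int((.11-a)*S);c0=int((.1-b)*S);w=im[r0-112:r0+112,c0-62:c0+62]
    h,s,v=cv2.split(cv2.cvtColor(w,cv2.COLOR_BGR2HSV))
    m=((s>100)&((h<22)|(h>170))&(v>95)).astype(np.uint8)   # bright golden rim of the top
    m=cv2.morphologyEx(m,cv2.MORPH_OPEN,np.ones((3,3)))
    rc=cv2.minAreaRect(np.argwhere(m)[:,::-1].astype(np.float32))
    # line fit of left/right edges on rows
    rows=range(40,184,4);L=[np.flatnonzero(m[r]) for r in rows]
    le=np.polyfit([r for r,x in zip(rows,L) if len(x)],[x[0] for x in L if len(x)],1);re=np.polyfit([r for r,x in zip(rows,L) if len(x)],[x[-1] for x in L if len(x)],1)
    print(q,"rect ctr off mm x,y",((112-rc[0][1])/2.5).__round__(1),((62-rc[0][0])/2.5).__round__(1),"size",np.round(np.array(rc[1])/2.5,1),"ang",round(rc[2],1),"edge slopes deg",np.degrees(np.arctan([le[0],re[0]])).round(1))
    cv2.rectangle(im,(c0-45,r0-100),(c0+45,r0+100),(255,0,255),1)
cv2.imwrite("pics/rect8.png",im)
E
```

```text
a rect ctr off mm x,y 0.8 0.2 size [81.6 34.8] ang 90.0 edge slopes deg [ 0. 11.]
b rect ctr off mm x,y -0.7 -0.2 size [36.1 87.2] ang 0.5 edge slopes deg [-0.3 -0.3]
c rect ctr off mm x,y -1.2 0.0 size [79.2 34.4] ang 90.0 edge slopes deg [  0.1 -11.4]
d rect ctr off mm x,y -2.4 0.4 size [82.4 38.4] ang 90.0 edge slopes deg [ 1. -0.]
```

View pics/rect8.png

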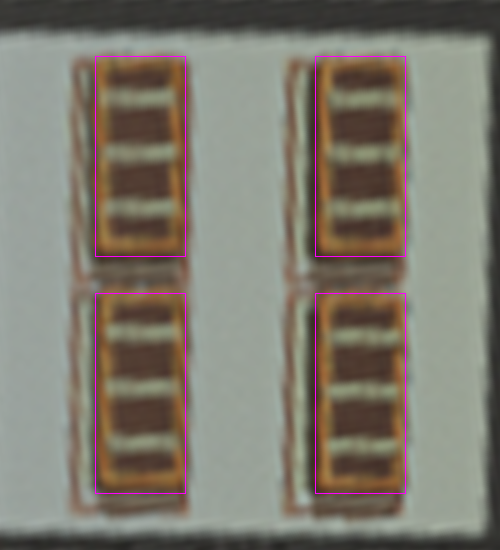

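The rectified view shows all four bars on their ideal rectangles within about 1–2 mm and square, so the 2–3° was a shading artefact of the silhouette fit. The bowl, jar, scraper and look-alikes are where they were, and the arm is clear. Handing in.

```bash
python3 - <<'E'
from h import *
st("end");robot.job_done()
E
```

```text
end 41.25 [0.4202 0.099  0.2496] F [-0.2 -0.1 -0.2] w 0.0001
the job is handed in; nothing more can be done
```

The job is handed in at 41.3 s of the 72 s allowed. All three bars are on the mat, and the heat wheel's white ridge is in line with the green marks.

- **Bars:** I gripped each golden bar on the stand and lowered it until it touched the mat, in the far right, near left and near right outlines. Touch came within 0.2 mm of the expected height each time. A top view rectified to the plate's axes shows all four bars square and about 1–2 mm from centred.
- **Wheel:** I rolled it towards the robot with two fingertip strokes at about 5 N. That left it about 0.04 rad too far, so I moved it back 1.6 mm. The last check gave -0.001 rad from the top camera and +0.018 rad from the scene camera.
- **Other objects:** In the last top view, the bar already on the mat, the bowl, jar and scraper looked unmoved. So did the far purple look-alike; the arm hid the near one from that camera.
- **Checks that disagreed:**
  - A silhouette fit gave the placed bars about 2–3° of yaw and 2 mm of offset. The rectified view did not confirm this, and I put it down to shading on the bars' sides.
  - In that rectified view, one edge-slope reading each for the near right and far right bars was also off (about 11°). Their fitted rectangles and the picture showed them square.
  - The fingertip met the wheel 2.3 mm lower than the cameras predicted, which made no difference because I stopped on touch.

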